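# Find the release notch in an analyser's front edge by touch and press it

## Task

The glazed cover of the sample analyser is latched. Touch a white pad at either end of its front edge with a fingertip, feel along the edge from there to find the notch hidden in it, and press the release key inside the notch fully down so that the cover pops ajar; then take the hand away. Do not push or lift the cover itself, and leave the vials, the bottle and the tip box standing where they are.

Things in the scene. Friction and masses are not known exactly. Their poses are not given: they have to be found in the camera images.
- case: the sample analyser, fixed: white box 300 (x) x 420 (y) x 105 mm high; origin at the centre of its underside, front towards its -x. In the middle of its front is the edge: a level ledge, x -150 to -110, y -119 to 119 mm, top at z = 90 mm, open above and in front, between side blocks rising to 105 mm: a white pad at each end, a grey bar between them, its top 0.6 mm below the pads'
- left_pad: white end pad of the front edge on the analyser's +y side, 40 x 40 mm, fixed; origin at the centre of its top face (case x = -130, y = 99, z = 90 mm), axes as the case. The grey bar runs on from it towards -y, 158 mm long, to the other pad
- right_pad: white end pad of the front edge on the analyser's -y side, 40 x 40 mm, fixed; origin at the centre of its top face (case x = -130, y = -99, z = 90 mm), axes as the case
- key (a joint): travel of the grey release key, m: 0 at rest, 0.006 fully down; takes 5 to 8 N, stays where left. It is bared in the one notch of the grey bar, 48 mm long (y), open above and in front, through the edge's depth; notch middle at case y -55 to 55 mm, new each time: find it by touch or sight. The key fills its floor, 36 mm (x); its top is 10 mm below the pads' top, 16 mm when fully pressed
- tall_vial: loose glass vial with white cap, diameter 28, 95 mm high, standing on the bench its middle 55 to 75 mm in front of the analyser; origin at the centre of its underside
- small_vial: loose amber vial with blue cap, diameter 22, 46 mm high, standing on the analyser's +y side block (z = 105 mm); origin at the centre of its underside
- amber_bottle: loose amber bottle with red cap, diameter 72, 170 mm high, standing on the bench at the analyser's +y side; origin at the centre of its underside
- tip_box: loose blue and white box of pipette tips, 120 x 80 x 64 mm, on the bench at the analyser's -y side; origin at the centre of its underside
- cover_rim (a point): top middle of the front rim of the glazed, white-framed cover, 222 (x) x 236 x 5 mm, hinged at its rear; shut, this rim is 11 mm behind the edge (case x = -99 mm) and 4 mm above the pads' top (z = 94 mm). It rises in step with the key, to 21 mm higher with the key fully down, and stays there

How it is judged:
On the way, in this order (a step that is already met when the one before it is completed fails the run):
1. a fingertip touches one of the white end pads, the key not yet pressed ((contact force between the fingers and left_pad above 0.3 N or contact force between the fingers and right_pad above 0.3 N) and value of joint key below 0.001 m), for 0.1 s.
2. the fingers press the key fully down in the notch (value of joint key above 0.005 m and contact force between the fingers and case above 0.3 N), for 0.1 s.
At the end, for the whole second after the job is handed in: the key is at least 4.5 of its 6 mm down, the cover stands ajar, its front rim more than 109 mm above the bench (15 mm up), and the vials, bottle and tip box stand upright within 15 mm of where they were (value of joint key above 0.0045 m and height (world z) of cover_rim above 0.109 m and distance of each of tall_vial, small_vial, amber_bottle, tip_box from where it was at the start of the episode below 0.015 m and angle between each of tall_vial, small_vial, amber_bottle, tip_box's own z axis and vertical below 0.2 rad); the robot touches nothing.
It fails at once if the hand pushes or lifts the cover (more than 2 N) (contact force between any of the fingers, the arm and cover above 2 N).
It fails at once if a vial, the bottle or the tip box is lifted, tipped or moved by 15 mm (distance of any of tall_vial, small_vial, amber_bottle, tip_box from where it was at the start of the episode above 0.015 m or angle between any of tall_vial, small_vial, amber_bottle, tip_box's own z axis and vertical above 0.2 rad).
It also fails if it takes over 48 s, if anything falls off the work surface, if the arm or the gripper's body presses on something with over 40 N, if the wrist force passes 120 N, or if a joint passes its speed limit or range.

## Robot

A 6-joint arm with a two-finger parallel gripper is mounted at the origin on the work surface. World frame = base frame: x ahead of the robot, y to its left, z up, the work surface at z = 0. Lengths are in m, angles in rad, forces in N, time in s.
With the tool pointing down it reaches from about 0.425 to 0.95 m from the base axis. Payload 14.7 kg.
Tool frame: the origin (TCP) lies between the finger pads; the fingertips stand 11 mm ahead of it and the grasp point (between the pads) lies 8 mm behind it; z points along the fingers, y is the line along which they close (so a half turn about z gives the same grasp; the last joint's range is limited). The gripper opens to 85 mm and grips with 20 to 120 N. Pads are 22 mm wide; open, the fingers measure 114 mm over their backs; the gripper's body (76 mm by 85 mm) begins 54 mm behind the grasp point. The pads swing forward as they close: fully open they stand 13 mm farther back than shut.
Start: joints at [-0.047, 0.48, 1.596, -0, 1.065, -0.047], TCP at [0.65, 0, 0.242] pointing down, gripper open.
Joint ranges: [-2.75, 2.75], [-0.82, 2.05], [0.23, 2.67], [-1.56, 4.7], [0.09, 2.69], [-2.92, 2.92]. Speed limits (rad/s): [1.89, 1.89, 2.39, 3.01, 3.01, 3.01].

## Interface

Orientations are given as a unit quaternion [w, x, y, z].
In Python, from plant import arm, viewer, sign_off gives the robot as it stands.
- The arm moves only by the tool drive_tool, never from a script. Its arguments are lists of equal length, an entry for each row: "delta_pos": the shift along the world's x, y, z in units of 30 mm (1.0 is 30 mm), a list of three; "yaw": the turn about the world's z in rad; "gripper": the gripper command: -1 is fully open, 1 is shut, values between are in proportion. A call has 1 to 20 rows; each row is the pose to reach, as a shift and turn from the pose commanded when the call began; what a row does not reach only later rows make up. A row lasts 1/10 s, in which the tool goes at most 50 mm and 8.59 degrees, less where a joint would pass 70% of its speed; a pose out of reach is approached as far as the arm can. A call with a gripper value outside its range is refused whole. The fingers move at their own pace and stop on an object; "grip_force" is the grip in N (left out, the last holds). Time passes only in rows, so rows that repeat a pose let the fingers close. It gives the time, the measured TCP pose, the force, the opening and the grip force at its end, in the units of the state.
- arm.read_state(): the state, without advancing time (a new reading comes with each control period).
- viewer.grab_frame(name): name is "scene" or "side" or "wrist"; returns the picture (400x640x3 uint8, red, green, blue); there is no depth.
- viewer.camera_model(name): a dict with "intrinsics" (3x3 intrinsics, pixels), "k1" (the pictures are not rectified: a ray, as slopes to the right and down, at radius r is drawn at 1 + k1 r^2 times it, then the intrinsics apply), "T" (4x4, takes a point from camera to world coordinates); the wrist camera has in their place "mount" (4x4, takes a point from camera to tool coordinates, whose origin is the TCP and whose axes are the flange's). Camera axes: x right, y down, z forward; pixel columns grow to the right and rows downward; lengths in m; the calibration is good to about 2 mm. A picture is of the moment at which its call begins: read the wrist's pose just before it. camera_model takes no time and is no camera call.
- sign_off(): hands the job in; it is judged then, once.
The state is a dict: "time_s": time; "qpos": joint angles; "qvel": joint speeds; "joint_torque": joint torques, N m; "tcp_pos": TCP position; "tcp_rot": TCP orientation; "wrist_force": force on the tool from outside, world axes, zero at the start; "torque": the same for the moment, N m; "width": finger opening in m; "grasp_force": force on a finger pad.
Only numpy, scipy, OpenCV 4.12 (cv2) and the standard library are available. Lean on these libraries where they do the work, as an engineer would, in place of code of your own. Each camera call takes 0.05 s, during which the arm holds its last target. There are 200 camera calls.

## Working session

There is one attempt and no reset: what is moved stays moved. The work goes in short steps, Python scripts to look and compute and a tool call to move; the robot and the scene stay as the last step left them, time stands still between calls to the robot, and variables do not carry over. Pictures are saved under pics/ and viewed, at most 10 in all, crops included, and the job is handed in when it is done.

Besides the shell and the picture viewer there is one more tool, called after ">>>" as name(argument=value, ...) on one line, values as JSON. drive_tool: Moves the arm, as the interface text tells. Its arguments: {"type":"object","properties":{"delta_pos":{"type":"array"},"yaw":{"type":"array"},"gripper":{"type":"array"},"grip_force":{"type":"number"}},"required":["delta_pos","yaw","gripper"]}

```bash
mkdir -p pics; cat > h.py <<'E'
import numpy as np, cv2
from plant import arm, viewer, sign_off
from scipy.spatial.transform import Rotation as R
def ray(name,px,s=None):
    m=viewer.camera_model(name);K=np.array(m["intrinsics"]);
    p=cv2.undistortPoints(np.array([[px]],float),K,np.array([m["k1"],0,0,0.]))[0,0]
    T=camT(name,s); return T[:3,3],T[:3,:3]@np.array([p[0],p[1],1])
def camT(name,s=None):
    m=viewer.camera_model(name)
    if name!="wrist": return np.array(m["T"])
    s=s or arm.read_state();T=np.eye(4);q=s["tcp_rot"];T[:3,:3]=R.from_quat([q[1],q[2],q[3],q[0]]).as_matrix();T[:3,3]=s["tcp_pos"]
    return T@np.array(m["mount"])
def onz(name,px,z,s=None):
    o,d=ray(name,px,s); return o+d*(z-o[2])/d[2]
E
python3 - <<'E'
from h import *
s=arm.read_state();print(s)
for n in ("scene","side","wrist"):
    cv2.imwrite(f"pics/{n}0.png",viewer.grab_frame(n)[:,:,::-1]); print(n,viewer.camera_model(n))
E
```

```text
{'time_s': 0.0, 'qpos': array([-4.65896893e-02,  4.80861070e-01,  1.59688648e+00, -2.95702896e-05,
        1.06508080e+00, -4.66087547e-02]), 'qvel': array([ 0.00058097, -0.00238774, -0.00037631,  0.00042488,  0.00073512,
        0.00081025]), 'joint_torque': array([ 2.41355090e-03, -9.50650907e+01, -4.30184269e+01, -5.27583288e-04,
        1.24796593e-02,  1.26860105e-04]), 'tcp_pos': array([6.49596085e-01, 3.71770996e-05, 2.41648707e-01]), 'tcp_rot': array([-4.48054958e-04,  7.07094835e-01,  7.07118457e-01, -4.25618651e-04]), 'wrist_force': array([-0.26531897, -0.03094489, -0.55819335]), 'torque': array([0.01712268, 0.02340765, 0.02236806]), 'grasp_force': 0.0, 'width': 0.08519575192424293}
scene {'intrinsics': array([[409.38521487,   0.        , 321.33436928],
       [  0.        , 409.38521487, 203.36062394],
       [  0.        ,   0.        ,   1.        ]]), 'k1': 0.02475827670184689, 'T': array([[ 0.09069519,  0.77867633, -0.62083618,  1.1487331 ],
       [ 0.99587752, -0.069956  ,  0.05774184, -0.04683681],
       [ 0.00153099, -0.6235137 , -0.78181093,  0.77505715],
       
[... 365 characters left out ...]
24211,  0.58152903],
       [-0.00166388, -0.81074062, -0.58540318,  0.59333223],
       [ 0.        ,  0.        ,  0.        ,  1.        ]])}
wrist {'intrinsics': array([[293.94032035,   0.        , 321.77689215],
       [  0.        , 293.94032035, 197.55864568],
       [  0.        ,   0.        ,   1.        ]]), 'k1': -0.013363276525309525, 'mount': array([[-2.18363982e-04, -9.60442703e-01, -2.78477589e-01,
         7.09620502e-02],
       [ 9.99999942e-01, -2.82995106e-04,  1.91888387e-04,
        -9.49650866e-06],
       [-2.63105596e-04, -2.78477530e-01,  9.60442708e-01,
        -1.33101515e-01],
       [ 0.00000000e+00,  0.00000000e+00,  0.00000000e+00,
         1.00000000e+00]])}
```

View pics/scene0.png

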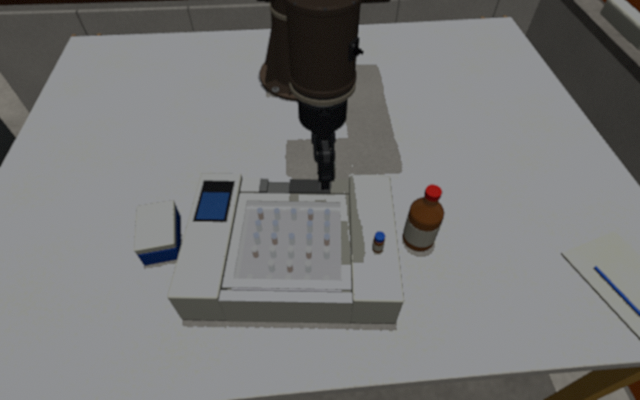

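View pics/side0.png

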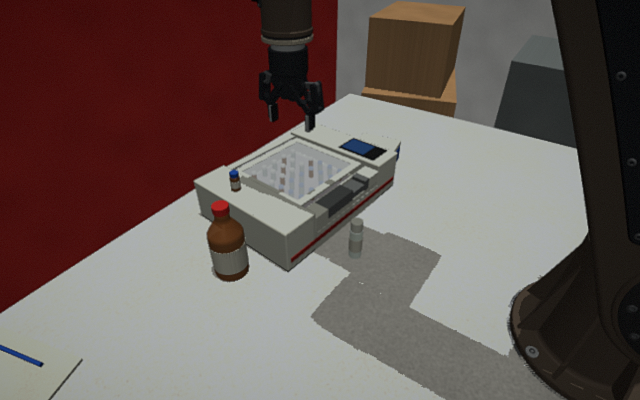

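View pics/wrist0.png

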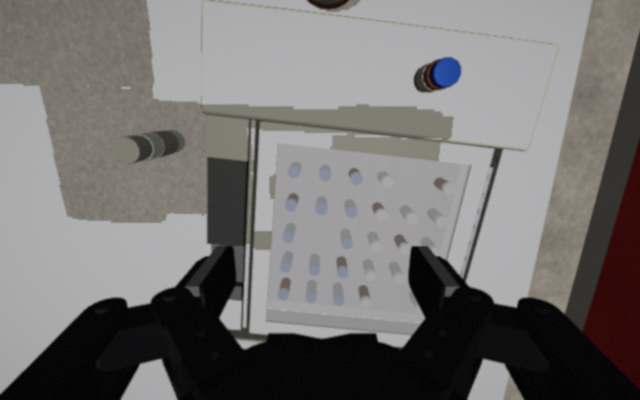

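Wrist view: the left pad is at about (228,137) and the dark bar runs from row 160 down; a boundary near row 243 may be the notch. The tall vial is at about (130,148), the small vial on the +y block. I'll enlarge this area.

```bash
python3 - <<'E'
import cv2,numpy as np
a=cv2.imread("pics/wrist0.png")[90:350,180:290]
b=cv2.imread("pics/side0.png")[160:240,290:400]
f=lambda i,s,g:cv2.resize((255*(i/255.)**g).astype('uint8'),None,fx=s,fy=s,interpolation=cv2.INTER_CUBIC)
A=f(a,2.2,.5);B=f(b,5,.5)[:,:550]
o=np.zeros((600,800,3),'uint8');o[:A.shape[0],:A.shape[1]]=A;o[:B.shape[0],245:245+B.shape[1]]=B
cv2.imwrite("pics/crop1.png",o)
E
```

```text
(no output)
```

View pics/crop1.png

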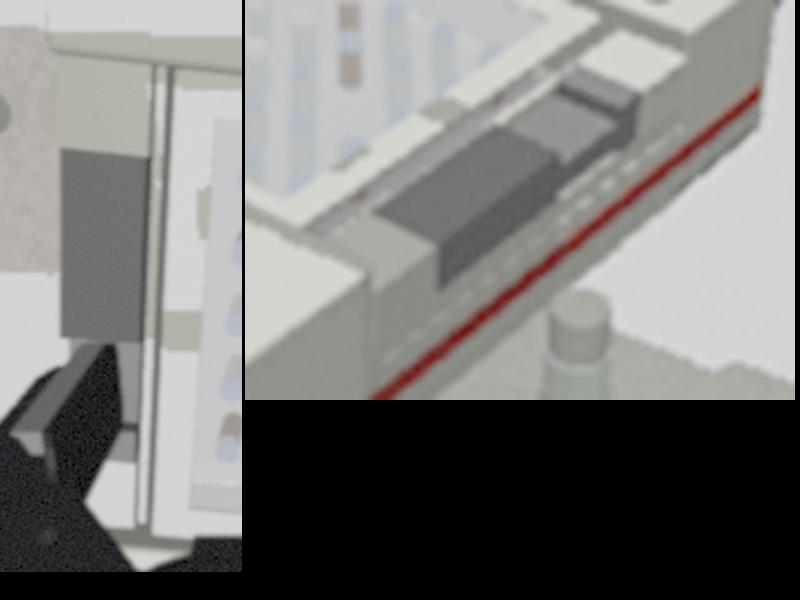

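The crop shows the notch: lighter key floor, from wrist-crop row ~340 to ~425, near the right (-y) pad. I'll turn the corners into world coordinates.

```bash
python3 - <<'E'
from h import *
np.set_printoptions(precision=4,suppress=True)
s=arm.read_state()
for n,p,z in [("barL front",(61,149),.0894),("barL back",(148,157),.0894),("notchL front",(61,337),.0894),("notchL back",(140,342),.0894),("notchR back",(133,425),.0894),("barR back",(133,461),.0894)]:
    print(n,onz("wrist",(p[0]/2.2+180,p[1]/2.2+90),z,s))
for n,p,z in [("barL front",(438,245),.0894),("barL back",(375,210),.0894),("notchL front",(557,153),.0894),("notchL back",(500,126),.0894),("notchR front",(637,98),.0894),("notchR back",(563,70),.0894),("barR back",(580,62),.0894),("barR front",(640,92),.0894),("LblockFront",(368,275),.105),("RblockF",(690,60),.09),("vialtop",(582,308),.095)]:
    print("S",n,onz("side",((p[0]-245)/5+290,p[1]/5+160),z,s))
# vial cap in wrist
print("vial top wrist",onz("wrist",(127,150),.095,s)); print("block corner",onz("wrist",(203,112),.105,s),onz("wrist",(203,2),.105,s),onz("wrist",(556,44),.105,s))
print("smallvial",onz("wrist",(446,72),.151,s))
E
```

```text
barL front [0.5384 0.0287 0.0894]
barL back [0.5768 0.025  0.0894]
notchL front [ 0.5285 -0.0623  0.0894]
notchL back [ 0.5665 -0.0648  0.0894]
notchR back [ 0.5595 -0.1106  0.0894]
barR back [ 0.5579 -0.1316  0.0894]
S barL front [0.5371 0.0287 0.0894]
S barL back [0.5737 0.0228 0.0894]
S notchL front [ 0.5284 -0.0594  0.0894]
S notchL back [ 0.5616 -0.0639  0.0894]
S notchR front [ 0.5191 -0.1205  0.0894]
S notchR back [ 0.5608 -0.1227  0.0894]
S barR back [ 0.5575 -0.1337  0.0894]
S barR front [ 0.5203 -0.1259  0.0894]
S LblockFront [0.5397 0.0784 0.105 ]
S RblockF [ 0.5127 -0.1644  0.09  ]
S vialtop [0.462 0.038 0.095]
vial top wrist [0.464 0.037 0.095]
block corner [0.5446 0.0715 0.105 ] [0.5538 0.1571 0.105 ] [0.8462 0.1269 0.105 ]
smallvial [0.7377 0.0987 0.151 ]
```

>>> drive_tool(delta_pos=[[-1,-1.25,0],[-2,-2.5,0],[-3,-3.75,0],[-3.83,-5,0],[-3.83,-5,0],[-3.83,-5,-1.4],[-3.83,-5,-2.8],[-3.83,-5,-3.9],[-3.83,-5,-3.9],[-3.83,-5,-3.9]], yaw=[-0.03,-0.06,-0.09,-0.108,-0.108,-0.108,-0.108,-0.108,-0.108,-0.108], gripper=[1,1,1,1,1,1,1,1,1,1], grip_force=20)

```text
time_s: 1.15
tcp_pos: [0.5352, -0.1498, 0.1256]
tcp_rot: [-0.0, 0.744, 0.668, -0.0]
wrist_force: [0.7, -0.4, 0.4]
width: 0.0001
grasp_force: 0.0
```

```bash
python3 - <<'E'
from h import *
f=lambda i,s:cv2.resize((255*(i/255.)**.6).astype('uint8'),None,fx=s,fy=s,interpolation=cv2.INTER_CUBIC)
o=np.vstack([f(viewer.grab_frame("side")[100:260,250:450,::-1],2),f(viewer.grab_frame("wrist")[0:400,120:520,::-1],.7)[:280,:].copy().repeat(1,1)[:, :280] if 0 else np.zeros((1,400,3),'uint8')])
w=f(viewer.grab_frame("wrist")[:,:,::-1],.62)
c=np.zeros((600,800,3),'uint8');c[:320,:400]=o[:320];c[:248,400:400+w.shape[1]]=w
cv2.imwrite("pics/v2.png",c)
E
```

```text
(no output)
```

View pics/v2.png

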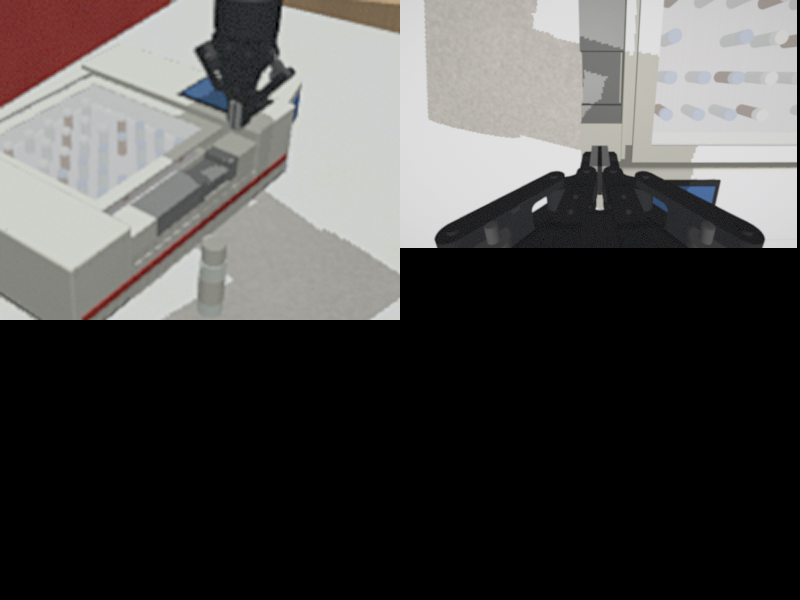

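Left: the shut fingers hang over the right pad, nothing else near. Right (wrist): notch between rows 51 and 105 of the inset, column ~600, pad right at the fingertips. I'll refine the notch from here and descend to the pad.

```bash
python3 - <<'E'
from h import *
for p in [(582,51),(620,51),(582,104),(620,104),(582,123),(622,123)]:
    print(onz("wrist",((p[0]-400)/.62,p[1]/.62),.0894).round(4))
E
```

```text
[ 0.5304 -0.0623  0.0894]
[ 0.5636 -0.0659  0.0894]
[ 0.5241 -0.1089  0.0894]
[ 0.5599 -0.1128  0.0894]
[ 0.5216 -0.1275  0.0894]
[ 0.5604 -0.1318  0.0894]
```

>>> drive_tool(delta_pos=[[0,0,-0.4],[0,0,-0.7],[0,0,-0.74],[0,0,-0.78],[0,0,-0.78]], yaw=[0,0,0,0,0], gripper=[1,1,1,1,1])

```text
time_s: 1.75
tcp_pos: [0.5351, -0.15, 0.1018]
tcp_rot: [-0.0, 0.744, 0.668, -0.0]
wrist_force: [-0.0, 0.7, -0.5]
width: -0.0002
grasp_force: 0.0
```

>>> drive_tool(delta_pos=[[0,0,-0.04],[0,0,-0.04],[0,0,-0.04]], yaw=[0,0,0], gripper=[1,1,1])

```text
time_s: 2.05
tcp_pos: [0.5353, -0.1501, 0.1011]
tcp_rot: [0.0, 0.744, 0.668, 0.0]
wrist_force: [-0.9, 0.4, 5.3]
width: -0.0001
grasp_force: 2.9
```

>>> drive_tool(delta_pos=[[0,0,-0.03],[0,0,-0.03],[0,0,-0.03]], yaw=[0,0,0], gripper=[1,1,1])

```text
time_s: 2.35
tcp_pos: [0.5354, -0.1501, 0.101]
tcp_rot: [0.0, 0.744, 0.668, 0.0]
wrist_force: [-5.0, 0.4, 22.9]
width: -0.0001
grasp_force: 11.5
```

Pad touched. Now I slide lightly along the bar towards the notch.

>>> drive_tool(delta_pos=[[0,0,0.02],[0.03,0.24,0.02],[0.05,0.48,0.02],[0.08,0.72,0.01],[0.105,0.96,0.005],[0.105,0.96,0.0]], yaw=[0,0,0,0,0,0], gripper=[1,1,1,1,1,1])

```text
time_s: 2.95
tcp_pos: [0.5391, -0.1207, 0.1004]
tcp_rot: [0.001, 0.744, 0.668, 0.001]
wrist_force: [-0.2, 6.4, 13.4]
width: 0.0002
grasp_force: 6.9
```

>>> drive_tool(delta_pos=[[0.03,0.28,0],[0.06,0.56,0],[0.09,0.84,0],[0.12,1.12,0],[0.12,1.12,0],[0.12,1.12,0]], yaw=[0,0,0,0,0,0], gripper=[1,1,1,1,1,1])

```text
time_s: 3.55
tcp_pos: [0.5418, -0.0873, 0.0997]
tcp_rot: [-0.0, 0.744, 0.668, -0.0]
wrist_force: [0.4, -0.2, 0.7]
width: 0.0001
grasp_force: 0.0
```

The bar carried 13 N and the force is now zero, so the finger is over the notch. Pressing down.

>>> drive_tool(delta_pos=[[0,0,-0.15],[0,0,-0.25],[0,0,-0.33],[0,0,-0.4],[0,0,-0.43],[0,0,-0.43]], yaw=[0,0,0,0,0,0], gripper=[1,1,1,1,1,1])

```text
time_s: 4.15
tcp_pos: [0.5417, -0.0878, 0.0867]
tcp_rot: [-0.0, 0.744, 0.668, -0.0]
wrist_force: [-0.9, -0.4, 0.8]
width: 0.0003
grasp_force: 0.6
```

>>> drive_tool(delta_pos=[[0,0,-0.04],[0,0,-0.07],[0,0,-0.09],[0,0,-0.09],[0,0,-0.09]], yaw=[0,0,0,0,0], gripper=[1,1,1,1,1])

```text
time_s: 4.65
tcp_pos: [0.5418, -0.0878, 0.0847]
tcp_rot: [0.0, 0.744, 0.668, 0.0]
wrist_force: [-4.8, -0.5, 17.0]
width: -0.0001
grasp_force: 9.0
```

The key is at its end stop (17 N). Retreating straight up and checking.

>>> drive_tool(delta_pos=[[0,0,0.3],[0,0,1],[0,0,2.2],[0,0,3.5],[0,0,4.5],[-1,-0.5,5],[-2,-1,5],[-2,-1,5],[-2,-1,5]], yaw=[0,0,0,0,0,0,0,0,0], gripper=[1,1,1,1,1,1,1,1,1])

```text
time_s: 5.55
tcp_pos: [0.4817, -0.1179, 0.2346]
tcp_rot: [0.0, 0.745, 0.667, 0.0]
wrist_force: [1.4, 0.2, 0.2]
width: -0.0002
grasp_force: 0.0
```

```bash
python3 - <<'E'
from h import *
cv2.imwrite("pics/v3.png",viewer.grab_frame("side")[:,:,::-1])
E
```

```text
(no output)
```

View pics/v3.png

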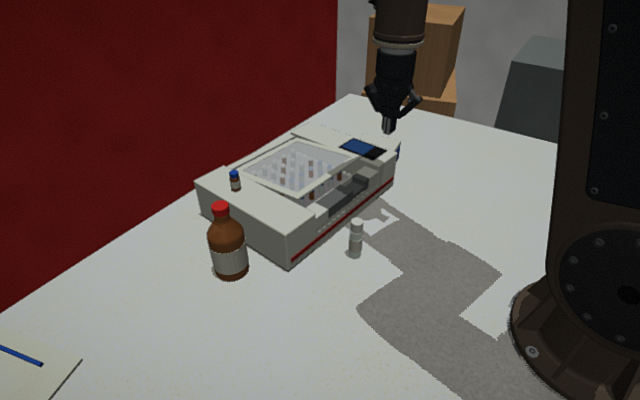

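The cover stands ajar (its front rim is raised near (320,185)), the vials and bottle are where they were, and the hand is clear.

```bash
python3 -c "
from h import *
print(sign_off())"
```

```text
the job is handed in; nothing more can be done
None
```

I touched the right pad, slid along the bar to the notch and pressed the key to its stop; the last picture shows the cover ajar, the vials and bottle unmoved and the hand clear (tip box mostly out of view, never approached), and the job is handed in with no verdict returned.

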